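Close up the soldering pad and crack the stuck dry box

ROBOT

A 6-joint arm with a two-finger parallel gripper is mounted at the origin on the work surface. World frame = base frame: x ahead of the robot, y to its left, z up, the work surface at z = 0. Lengths are in m, angles in rad, forces in N, time in s.
With the tool pointing down it reaches from about 0.3 to 0.775 m from the base axis. Payload 14.6 kg.
Tool frame: the origin (TCP) lies between the finger pads, 19 mm behind the fingertips; this is the grasp point; z points along the fingers, y is the line along which they close (so a half turn about z gives the same grasp; the last joint's range is limited). The gripper opens to 94 mm and grips with 3 to 60 N. Pads are 16 mm wide; open, the fingers measure 119 mm over their backs; the gripper's body (75 mm by 177 mm) begins 78 mm behind the grasp point.
Start: joints at [1.053, 0.3, 1.521, -0, 1.321, -0.067], TCP at [0.24, 0.495, 0.224] pointing down, gripper open.
Joint ranges: [-3.03, 3.03], [-0.79, 2.21], [0.23, 2.52], [-1.04, 4.18], [0, 3.07], [-2.55, 2.55]. Speed limits (rad/s): [2.22, 2.22, 2.57, 3.14, 3.14, 3.14].

INTERFACE

Orientations are given as [roll, pitch, yaw] about the fixed x, y, z axes, in that order (R = Rz(yaw) Ry(pitch) Rx(roll)).
In Python, from station import ctrl, cams gives the robot as it stands. The module is installed in compiled form; this text tells all that it offers.
- The arm moves only by the tool arm_command, never from a script. Its argument "plan" is a list that holds one entry, the list of rows, each a list of 7 numbers: the shift along the tool's x, y, z in mm, then the turn, a rotation vector about the tool's x, y, z in rad, then the closure, from -1 (fully open) to 1 (shut). A call has 1 to 12 rows; each row is the pose to reach, as a shift and turn from the pose commanded when the call began, along the tool's axes at that moment; what a row does not reach only later rows make up. A row lasts 1/10 s, in which the tool goes at most 50 mm and 8.59 degrees, less where a joint would pass 70% of its speed; a pose out of reach is approached as far as the arm can. A call with a gripper value outside its range is refused whole. The fingers move at their own pace and stop on an object; "squeeze" is the grip in N (left out, the last holds). Time passes only in rows, so rows that repeat a pose let the fingers close. It gives the time, the measured TCP pose, the force, the opening and the grip force at its end, in the units of the state.
- ctrl.get_obs(): the state, without advancing time (a new reading comes with each control period).
- cams.camera(name): name is "scene" or "top" or "wrist"; returns (picture, depth): 480x640x3 uint8, blue, green, red; 480x640 float32, m along the optical axis (not along the pixel's ray), 0 where there is no reading.
- cams.camera_info(name): a dict with "fx", "fy", "cx", "cy" (pixels), "dist_coeffs" ([k1, k2, p1, p2, k3] as OpenCV has them; the pictures are not rectified), "world_to_cam" (4x4, takes a point from world to camera coordinates). Camera axes: x right, y down, z forward; pixel columns grow to the right and rows downward; lengths in m; the calibration is good to about 2 mm. A picture is of the moment at which its call begins: read the wrist's pose just before it. camera_info takes no time and is no camera call; for the wrist camera it gives the pose at the moment of the call.
- ctrl.hand_in(): hands the job in; it is judged then, once.
The state is a dict: "time_s": time; "qpos": joint angles; "joint_vel": joint speeds; "tau": joint torques, N m; "ee_pos": TCP position; "eef_rot": TCP orientation; "force": force on the tool from outside, world axes, zero at the start; "moment": the same for the moment, N m; "grip_width": finger opening in m; "grip_force": force on a finger pad.
Only numpy, scipy, OpenCV 4.12 (cv2) and the standard library are available. Lean on these libraries where they do the work, as an engineer would, in place of code of your own. Each camera call takes 0.05 s, during which the arm holds its last target. There are 200 camera calls.

TASK

Get the bench ready for the next solder joint. First push the loose soldering brick end to end against the screwed-down one, so that no gap is left and their long sides are in line; then pull up the stuck lid of the dry box by its bar handle until the seal lets go, without letting it fly wide open, and keep holding it slightly open, its front edge about 2 to 5 cm above the box. Finish while still holding the lid by its handle, and leave the jar, the tin and the bur block where they stand.

Things in the scene. Friction and masses are not known exactly. Their poses are not given: they have to be found in the camera images.
- brick_fixed: off-white dimpled soldering brick, 100 long (own x) x 55 wide (own y) x 35 mm high, fixed to the bench by a steel angle at its +x end; origin at the centre of its underside. May stand on either side of the bench, turned up to 0.25 rad
- fixed_face (a point): centre of the free end face of the fixed brick (its -x end), 50 mm from its origin and 17.5 mm above the bench: the loose brick butts here
- brick_loose: loose brick of the same look and size (100 long along own x, 55 wide along own y, 35 mm high), 0.15 to 0.35 kg, lying on the bench off the free end of the fixed brick, 20 to 55 mm away, out of line by up to 12 mm and 0.25 rad; origin at the centre of its underside. Flush, its origin is 100 mm from the fixed brick's origin along that brick's -x
- drybox: airtight grey plastic dry box, 160 (own x) x 140 (own y) x 60 mm high, fixed to the bench, with a white lid 148 wide and 9 mm thick whose top is 72 mm above the bench; origin at the centre of its underside. Its own -x side is the front (roughly towards the robot), turned up to 0.25 rad; the hinge is along the far (+x) edge
- lid_handle (a point): middle of the lid's round steel bar handle: bar 12 mm thick and 100 mm long along the box's y on two posts at 46 mm either side of the middle; its axis is 32 mm above the lid's top and 104 mm above the bench when shut, 55 mm in front of the box's centre. The point moves with the lid
- lid_hinge (a point): middle of the lid's hinge line, fixed in the box: 80 mm behind the box's centre, 63 mm above the bench; the line runs along the box's y. The shut handle is 135 mm in front of it and 41 mm above it; the lid's front edge is 165 mm in front of it
- lid (a joint): angle of the lid, 0 shut, growing as the front edge rises: 0.12 rad opens the front edge 20 mm, 0.30 rad 50 mm. The tacky seal holds against about 13 to 16 N upward pull at the handle, most at the first movement, fading to nothing by 0.05 rad; once broken it stays broken and only the lid weight (0.2 to 0.35 kg) and a light hinge drag are left. Let go, the lid falls back nearly shut (below 0.08)
- jar: small glass jar with a metal cap, 48 mm across and 55 mm high, loose, in front of the robot nearer than the work; origin at the centre of its underside; leave it
- tin: flat metal tin, 62 x 92 x 22 mm, loose, beyond the work; origin at the centre of its underside; leave it
- bur_block: wooden block, 50 x 150 x 30 mm, with small steel burs standing about 35 mm out of its top, loose, beyond the work; origin at the centre of its underside; leave it
Things that resemble listed ones, but are neither listed nor needed, are in the scene too. What is shaped like the brick_loose but blue or yellow is not meant.

How it is judged:
On the way, in this order (a step that is already met when the one before it is completed fails the run):
1. the loose brick is butted flush and in line against the fixed one, the lid still shut (x of brick_loose in the frame of brick_fixed above -0.1035 m and y of brick_loose in the frame of brick_fixed between -0.006 and 0.006 m and angle between the x axis of brick_loose and the x axis of brick_fixed, either way round below 0.06 rad and value of joint lid below 0.03 rad), for 0.2 s.
2. the seal has let go and the fingers carry the lid by its handle (value of joint lid above 0.11 rad and distance between the grasp point and lid_handle below 0.05 m and contact force between the fingers and drybox above 0.5 N), for 0.2 s.
At the end, for the whole second after the job is handed in: The fingers hold the lid still by its handle (TCP within 50 mm, over 0.5 N), 0.11 to 0.33 rad (18 to 54 mm at the front edge) open, nothing propping it; the loose brick lies flat, butted to the fixed one: gap under 3.5 mm, in line within 6 mm and 0.06 rad (all of step 2 and value of joint lid below 0.33 rad and velocity of joint lid between -0.05 and 0.05 rad/s and contact force between each of brick_loose, jar, tin, bur_block and drybox below 0.1 N and x of brick_loose in the frame of brick_fixed above -0.1035 m and y of brick_loose in the frame of brick_fixed between -0.006 and 0.006 m and z of brick_loose in the frame of brick_fixed below 0.004 m and angle between the x axis of brick_loose and the x axis of brick_fixed, either way round below 0.06 rad and angle between brick_loose's own z axis and vertical below 0.06 rad); the arm keeps its last pose, push and grip.
It fails at once if the lid flew wide open (past 0.5 rad, 8 cm at the front edge) (value of joint lid above 0.5 rad).
It fails at once if the jar, the tin or the bur block was moved more than 30 mm (distance of any of jar, tin, bur_block from where it was at the start of the episode above 0.03 m).
It also fails if it takes over 45 s, if anything falls off the work surface, if the arm or the gripper's body presses on something with over 40 N, if the wrist force passes 120 N, or if a joint passes its speed limit or range.

## Working session

There is one attempt and no reset: what is moved stays moved. The work goes in short steps, Python scripts to look and compute and a tool call to move; the robot and the scene stay as the last step left them, time stands still between calls to the robot, and variables do not carry over. Pictures are saved under pics/ and viewed, at most 10 in all, crops included, and the job is handed in when it is done.

Besides the shell and the picture viewer there is one more tool, called after ">>>" as name(argument=value, ...), one argument or row to a line, values as JSON. arm_command: Moves the arm, as the interface text tells. Its arguments: {"type":"object","properties":{"plan":{"type":"array"},"squeeze":{"type":"number"}},"required":["plan"]}

```bash
mkdir -p pics; cat > h.py <<'E'
import numpy as np, cv2
from station import ctrl, cams
from scipy.spatial.transform import Rotation as R
def grab(n):
    i=cams.camera_info(n); p,d=cams.camera(n); np.savez('pics/%s.npz'%n,p=p,d=d,W=i['world_to_cam'],K=[i[k] for k in('fx','fy','cx','cy')],dc=i['dist_coeffs']); return p,d
def load(n):
    return np.load('pics/%s.npz'%n)
def ray(n,uv):
    f=load(n);fx,fy,cx,cy=f['K'];K=np.array([[fx,0,cx],[0,fy,cy],[0,0,1]])
    u=cv2.undistortPoints(np.array(uv,float).reshape(-1,1,2),K,f['dc'])[:,0]
    Wi=np.linalg.inv(f['W']); d=np.c_[u,np.ones(len(u))]
    return Wi[:3,3],d@Wi[:3,:3].T
def atz(n,uv,z):
    o,d=ray(n,uv); return o+d*((z-o[2])/d[:,2])[:,None]
def bydepth(n,uv):
    f=load(n); o,d=ray(n,uv); z=[f['d'][int(v),int(u)] for u,v in uv]; return o+d*np.array(z)[:,None]
E
python3 - <<'E'
from h import *
for n in('scene','top'):
    p,d=grab(n); cv2.imwrite('pics/%s1.png'%n,p); print(n,(d>0).mean(),load(n)['W'].round(3).tolist(),load(n)['K'])
o=ctrl.get_obs();print(o)
E
```

```text
scene 0.9960026041666666 [[-0.83, 0.557, -0.021, 0.467], [0.417, 0.595, -0.687, -0.132], [-0.37, -0.579, -0.726, 1.233], [0.0, 0.0, 0.0, 1.0]] [496.44392438 496.44392438 318.15929657 247.47284264]
top 0.995966796875 [[0.017, -1.0, -0.013, -0.058], [-0.989, -0.015, -0.147, 0.562], [0.146, 0.015, -0.989, 0.934], [0.0, 0.0, 0.0, 1.0]] [496.60253605 496.60253605 320.88389876 243.90067183]
{'time_s': 0.1, 'qpos': array([ 1.05338534e+00,  3.00432034e-01,  1.52151355e+00,  2.40374341e-05,
        1.32065864e+00, -6.65456981e-02]), 'joint_vel': array([-0.0008462 ,  0.00046217, -0.0025903 ,  0.00094622,  0.00186653,
        0.00029489]), 'tau': array([ 8.56123006e-04, -5.32641935e+01, -3.53284764e+01,  7.09567009e-02,
        2.34738900e-02, -6.08000937e-05]), 'ee_pos': array([0.23952902, 0.49487567, 0.2237363 ]), 'eef_rot': array([-3.14058487e+00, -9.04980769e-05,  2.69072136e+00]), 'force': array([-0.72036402, -0.44953408, -0.54309129]), 'moment': array([0.01679045, 0.01626596, 0.07762235]), 'grip_force': 0.0, 'grip_width': 0.09385524328035477}
```

View pics/top1.png

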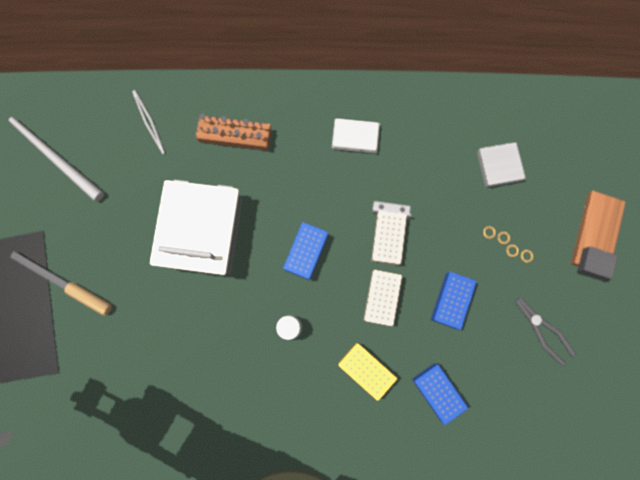

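View pics/scene1.png

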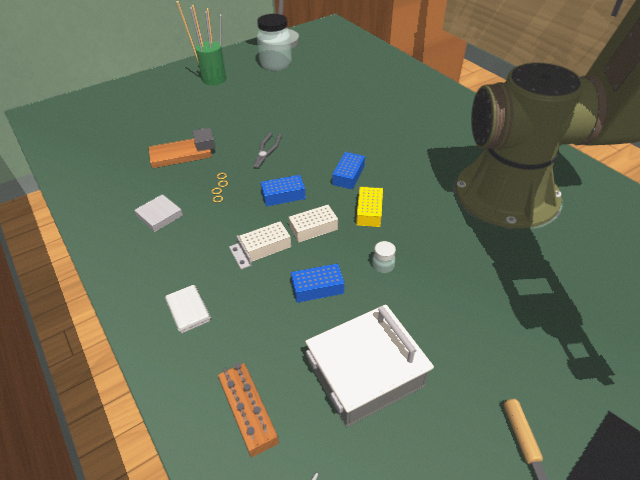

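The top view shows the fixed brick at (390,236) with its steel angle at (391,209). The loose off-white brick is at (383,298), the box at (195,227), the handle bar at (190,252) and the jar at (289,328). The candidates for the loose brick are off-white (383,298), blue (306,251), (455,300) and (441,394), and yellow (368,371). Only the off-white one fits, because of its colour and because it lies off the free end of the fixed brick. I'll confirm this in an enlarged crop.

```bash
python3 - <<'E'
from h import *
f=load('top');p=f['p']
a=cv2.resize(p[195:335,340:440],None,fx=4,fy=4,interpolation=cv2.INTER_CUBIC)
b=cv2.resize(p[170:310,145:245],None,fx=4,fy=4,interpolation=cv2.INTER_CUBIC)
cv2.imwrite('pics/crop1.png',np.hstack([a,b]))
# segment off-white tops
hsv=cv2.cvtColor(p,cv2.COLOR_BGR2HSV)
m=((hsv[...,2]>130)&(hsv[...,1]<70)).astype(np.uint8)
for nm,(u,v) in dict(fix=(390,240),loose=(383,298)).items():
    mm=np.zeros_like(m);mm[v-45:v+45,u-30:u+30]=m[v-45:v+45,u-30:u+30]
    mm=cv2.morphologyEx(mm,cv2.MORPH_CLOSE,np.ones((5,5)))
    n,l=cv2.connectedComponents(mm);k=l[v,u];ys,xs=np.nonzero(l==k)
    P=bydepth('top',list(zip(xs,ys)));q=P[P[:,2]>0.028];print(nm,np.median(P[:,2]),len(q))
    r=cv2.minAreaRect((q[:,:2]*1000).astype(np.float32));print(r,cv2.boxPoints(r).round(1).tolist())
W=bydepth('top',[(x,y) for y in range(170,310) for x in range(145,245)])
for lo,hi in((.065,.08),(.09,.125)):
    q=W[(W[:,2]>lo)&(W[:,2]<hi)];print(len(q),np.median(q[:,2]));r=cv2.minAreaRect((q[:,:2]*1000).astype(np.float32));print(r,cv2.boxPoints(r).round(1).tolist())
E
```

```text
fix 0.03384179336319393 1428
((520.8031005859375, -152.83950805664062), (87.4420394897461, 254.90304565429688), 67.33765411376953) [[386.29998779296875, -144.10000610351562], [621.5999755859375, -242.3000030517578], [655.2999877929688, -161.60000610351562], [420.0, -63.400001525878906]]
loose 0.03413150379206337 1477
((464.487548828125, -134.76516723632812), (132.71356201171875, 103.29378509521484), 84.01774597167969) [[406.20001220703125, -195.39999389648438], [508.8999938964844, -206.10000610351562], [522.7999877929688, -74.19999694824219], [420.0, -63.400001525878906]]
6073 0.07134226184941783
((589.3300170898438, 195.9465789794922), (149.81910705566406, 167.3147735595703), 83.72176361083984) [[498.0, 130.60000610351562], [664.2999877929688, 112.30000305175781], [680.7000122070312, 261.29998779296875], [514.4000244140625, 279.6000061035156]]
358 0.10817559536221955
((536.0339965820312, 201.30166625976562), (100.82672882080078, 12.056588172912598), 83.92546844482422) [[524.7000122070312, 151.8000030517578], [536.7000122070312, 150.5], [547.4000244140625, 250.8000030517578], [535.4000244140625, 252.10000610351562]]
```

View pics/crop1.png

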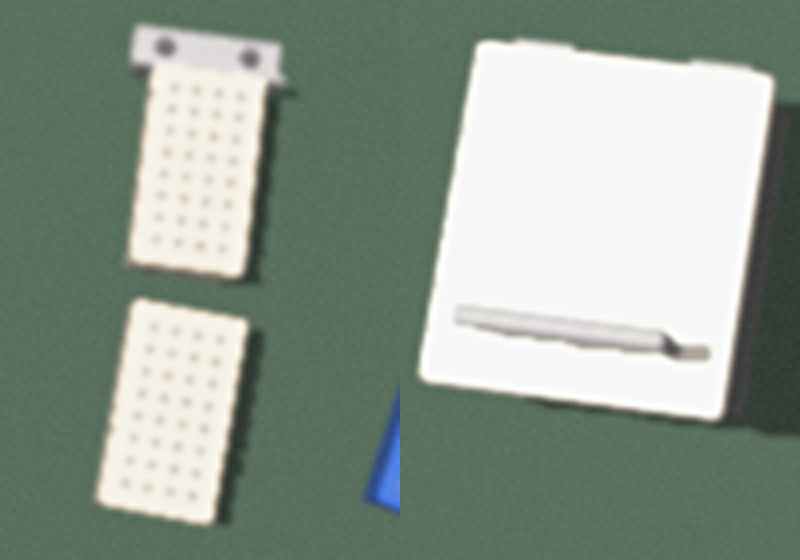

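```bash
python3 - <<'E'
from h import *
def px(L,ox=340,oy=195): return [((a+.5)/4-.5+ox,(b+.5)/4-.5+oy) for a,b in L]
fx=px([(129,266),(245,278),(268,84),(150,68)]); lo=px([(96,503),(214,525),(249,320),(134,299)])
for L in(fx,lo):
    P=atz('top',L,.035)[:,:2]*1000
    print(P.round(1).tolist(),P.mean(0).round(1)); d=P[2]+P[3]-P[0]-P[1]; w=P[3]+P[0]-P[1]-P[2]
    print('len',np.linalg.norm(d)/2,'wid',np.linalg.norm(w)/2,'yaw',np.arctan2(d[1],d[0]),np.arctan2(-w[0],w[1]))
f=load('top');print(np.linalg.inv(f['W'])[:3,3])
# colour/height masks, dims
hsv=cv2.cvtColor(f['p'],cv2.COLOR_BGR2HSV)
for v in (298,):print(hsv[v,383],hsv[298,405])
for n in('top','scene'):
    f=load(n);hs=cv2.cvtColor(f['p'],cv2.COLOR_BGR2HSV)
    for nm,(a,b,c,d) in (dict(fix=(203,268,366,415),loose=(266,332,358,410)) if n=='top' else dict(fix=(215,265,232,295),loose=(200,245,285,345))).items():
        pts=[(x,y) for y in range(a,b) for x in range(c,d)]
        P=bydepth(n,pts);V=np.array([hs[y,x] for x,y in pts]).astype(int)
        s=(abs(P[:,2]-.034)<.006)&(V[:,2]>120)&(V[:,1]>12)
        r=cv2.minAreaRect((P[s,:2]*1000).astype(np.float32));print(n,nm,s.sum(),np.median(P[s,2]),(P[s,:2].mean(0)*1000).round(1),r)
cv2.imwrite('pics/crop2.png',cv2.resize(load('scene')['p'][195:275,225:345],None,fx=6,fy=6,interpolation=cv2.INTER_CUBIC))
E
```

```text
[[530.9, -149.3], [525.9, -206.3], [623.1, -218.5], [630.4, -159.6]] [ 577.6 -183.4]
len 98.98423228720634 wid 58.226435806266856 yaw -0.11347236526440316 -0.10565577493714337
[[415.4, -133.8], [405.7, -190.9], [505.2, -208.2], [514.7, -151.8]] [ 460.3 -171.2]
len 100.95313885535721 wid 57.50365674121516 yaw -0.17606159421483822 -0.1676026702295969
[ 0.42003766 -0.06338713  1.00506784]
[ 23  14 244] [ 70  55 111]
top fix 1190 0.03471130354310903 [ 579.9 -183.2] ((581.9149780273438, -183.1011962890625), (55.376834869384766, 101.76556396484375), 82.84293365478516)
top loose 1229 0.034382615063141775 [ 460.1 -170.6] ((460.87921142578125, -170.3845672607422), (55.54241180419922, 100.57051086425781), 80.06634521484375)
scene fix 974 0.03690790550237388 [ 579.2 -181.4] ((566.0081787109375, -180.04273986816406), (77.25926208496094, 137.15049743652344), 80.42408752441406)
scene loose 869 0.03691714193307949 [ 466.3 -167.9] ((477.0620422363281, -173.46212768554688), (62.186737060546875, 134.29954528808594), 82.00852966308594)
```

View pics/crop2.png

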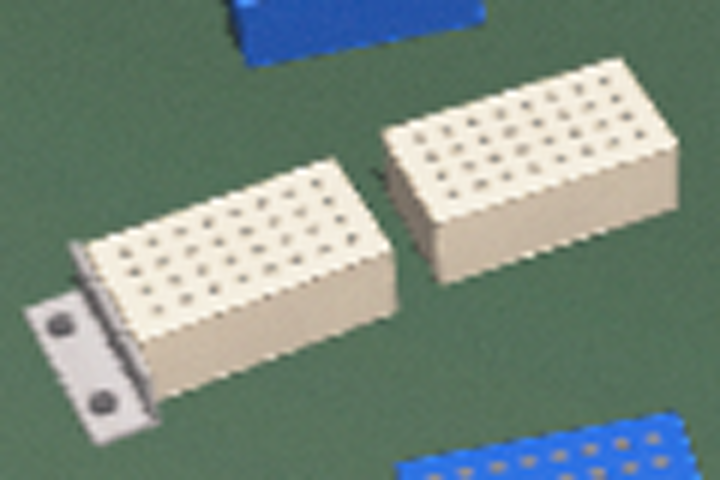

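The crop confirms it. The fixed brick is the one with the steel angle (left), and the loose off-white one is on the right with a gap of about 20 mm. I'll check against the scene view and work out the first move.

```bash
cat >> h.py <<'E'
def to(x,y,z,yaw):
    o=ctrl.get_obs();M=R.from_euler('xyz',o['eef_rot']);s=M.inv().apply(np.array([x,y,z])-o['ee_pos'])*1000
    t=(M.inv()*R.from_euler('xyz',[np.pi,0,yaw])).as_rotvec();print('shift',s.round(1),'turn',t.round(3))
E
python3 - <<'E'
from h import *
for L in([(382,130),(438,221),(678,146),(620,58)],[(86,246),(146,339),(392,250),(332,158)]):
    P=atz('scene',[((a+.5)/6-.5+225,(b+.5)/6-.5+195) for a,b in L],.035)[:,:2]*1000
    d=P[0]+P[1]-P[2]-P[3];print(P.mean(0).round(1),np.linalg.norm(d)/2,np.arctan2(d[1],d[0]))
to(.4605,-.1707,.15,np.pi-.172)
E
```

```text
[ 459.1 -174. ] 99.01016103052281 -0.1865723991102698
[ 579.3 -186.6] 98.2124380365821 -0.12365119204624828
shift [-488.9 -502.7   74.2] turn [-0.001 -0.    -0.279]
```

Both views agree to within about 3 mm. Now I'll move above the loose brick.

>>> arm_command(
  plan=[
    [[-30,-30,4,0,0,-0.02],[-65,-67,10,0,0,-0.04],[-100,-102,15,0,0,-0.06],[-135,-138,20,0,0,-0.08],[-170,-174,26,0,0,-0.1],[-205,-210,31,0,0,-0.12],[-240,-246,37,0,0,-0.14],[-275,-282,42,0,0,-0.16],[-310,-318,47,0,0,-0.18],[-345,-354,53,0,0,-0.2],[-380,-390,58,0,0,-0.22],[-415,-426,63,0,0,-0.24]],
  ],
)

```text
$.plan[0][0]: bad value
```

>>> arm_command(
  plan=[
    [[-30,-30,4,0,0,-0.02,-1],[-65,-67,10,0,0,-0.04,-1],[-100,-102,15,0,0,-0.06,-1],[-135,-138,20,0,0,-0.08,-1],[-170,-174,26,0,0,-0.1,-1],[-205,-210,31,0,0,-0.12,-1],[-240,-246,37,0,0,-0.14,-1],[-275,-282,42,0,0,-0.16,-1],[-310,-318,47,0,0,-0.18,-1],[-345,-354,53,0,0,-0.2,-1],[-380,-390,58,0,0,-0.22,-1],[-415,-426,63,0,0,-0.24,-1]],
  ],
)

```text
time_s: 1.3
ee_pos: [0.4259, -0.0662, 0.1616]
eef_rot: [3.142, 0.0, 2.931]
force: [0.1, 1.1, -0.4]
grip_width: 0.094
grip_force: 0.0
```

```bash
python3 -c "
from h import *
to(.4605,-.1707,.15,np.pi-.172)"
```

```text
shift [-55.6 -95.   11.6] turn [ 0.     0.    -0.038]
```

>>> arm_command(
  plan=[
    [[-25,-42,5,0,0,-0.02,-1],[-50,-84,10,0,0,-0.04,-1],[-55,-94,12,0,0,-0.04,-1],[-55,-94,12,0,0,-0.04,-1],[-55,-94,12,0,0,-0.04,-1]],
  ],
)

```text
time_s: 1.8
ee_pos: [0.4596, -0.1665, 0.1496]
eef_rot: [3.141, -0.001, 2.971]
force: [0.1, 1.1, -0.5]
grip_width: 0.0941
grip_force: 0.0
```

```bash
python3 - <<'E'
from h import *
to(.4605,-.1707,.026,np.pi-.172)
p,d=grab('wrist');cv2.imwrite('pics/wrist1.png',p)
E
```

```text
shift [ -1.7  -4.  123.6] turn [ 0.    -0.001  0.001]
```

View pics/wrist1.png

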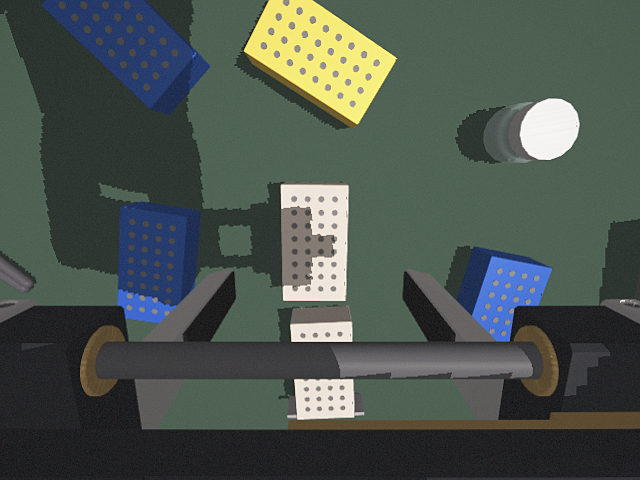

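The wrist view shows the loose brick's top face at (281..348, 184..300), between the open fingers, with the fixed brick below it. I'll cross-check from here.

```bash
python3 - <<'E'
from h import *
P=atz('wrist',[(281,184),(349,184),(347,301),(281,299)],.035)[:,:2]*1000
d=P[2]+P[3]-P[0]-P[1];print(P.round(1).tolist(),P.mean(0),np.arctan2(d[1],d[0]))
print(bydepth('wrist',[(330,200),(300,330),(340,320)]))
P=atz('wrist',[(291,322),(352,320)],.035)[:,:2]*1000;print(P)
E
```

```text
[[407.1, -188.2], [416.4, -134.4], [515.8, -151.2], [504.1, -207.5]] [ 460.86145751 -170.32501286] -0.18191959409452674
[[ 0.42639183 -0.15153062  0.0355373 ]
 [ 0.53535784 -0.19643748  0.0364384 ]
 [ 0.53452042 -0.16007248  0.03118164]]
[[ 527.08668538 -203.08211144]
 [ 534.41265823 -149.54917319]]
```

>>> arm_command(
  plan=[
    [[-2,-4,35,0,0,0,-1],[-2,-4,70,0,0,0,-1],[-2,-4,100,0,0,0,-1],[-2,-4,118,0,0,0,-1],[-2,-4,123,0,0,0,-1],[-2,-4,123,0,0,0,0.2],[-2,-4,123,0,0,0,0.2],[-2,-4,123,0,0,0,1],[-2,-4,123,0,0,0,1],[-2,-4,123,0,0,0,1],[-2,-4,123,0,0,0,1],[-2,-4,123,0,0,0,1]],
  ],
  squeeze=15,
)

```text
time_s: 3.05
ee_pos: [0.4614, -0.1718, 0.0272]
eef_rot: [-3.142, 0.0, 2.971]
force: [-1.4, 1.4, 5.8]
grip_width: 0.0548
grip_force: 15.0
```

```bash
python3 - <<'E'
from h import *
o=ctrl.get_obs();print(o['ee_pos'],o['eef_rot'],o['grip_width'],o['force'])
F=np.array([.5797,-.1830]);a=-.12
for s in(.105,.100):
  q=F-s*np.array([np.cos(a),np.sin(a)]);print(q);to(q[0],q[1],o['ee_pos'][2],np.pi+a)
E
```

```text
[ 0.4614088  -0.1717967   0.02718211] [-3.14158854e+00  4.40249812e-04  2.97061966e+00] 0.05478957906385853 [-1.36005809  1.37207234  5.7540847 ]
[ 0.47545509 -0.17043022]
shift [-13.6   3.7   0. ] turn [-0.     0.    -0.051]
[ 0.48041914 -0.17102878]
shift [-18.6   4.    0. ] turn [-0.     0.    -0.051]
```

>>> arm_command(
  plan=[
    [[-4,2,0,0,0,-0.02,1],[-8,3,0,0,0,-0.04,1],[-12,3.7,0,0,0,-0.05,1],[-14,3.8,0,0,0,-0.05,1],[-15.5,3.8,0,0,0,-0.05,1],[-17,3.9,0,0,0,-0.05,1]],
  ],
)

```text
time_s: 3.65
ee_pos: [0.4783, -0.1709, 0.0272]
eef_rot: [-3.142, -0.001, 3.021]
force: [-7.5, 1.1, 10.8]
grip_width: 0.055
grip_force: 15.0
```

```bash
python3 - <<'E'
from h import *
p,d=grab('top');cv2.imwrite('pics/top2.png',cv2.resize(p[195:335,330:450],None,fx=4,fy=4,interpolation=cv2.INTER_CUBIC))
p,d=grab('scene');cv2.imwrite('pics/scene2.png',cv2.resize(p[195:275,225:345],None,fx=6,fy=6,interpolation=cv2.INTER_CUBIC))
E
```

```text
(no output)
```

View pics/scene2.png

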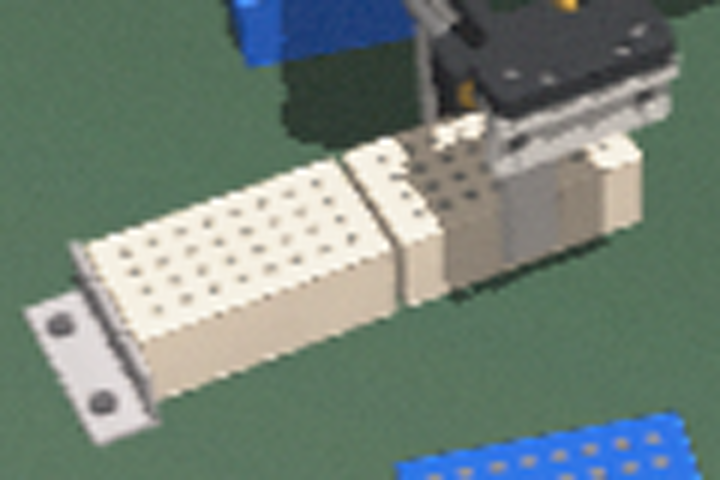

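The loose brick is in line, with a narrow gap of about 2–3 mm left at (370,215). I'll keep pushing gently.

>>> arm_command(
  plan=[
    [[-1,0,-0.5,0,0,0,1],[-2,0,-0.5,0,0,0,1],[-3,0,-0.5,0,0,0,1],[-3,0,-0.5,0,0,0,1]],
  ],
)

```text
time_s: 4.15
ee_pos: [0.4817, -0.1712, 0.0272]
eef_rot: [3.142, -0.0, 3.021]
force: [-0.3, -0.3, -1.1]
grip_width: 0.0552
grip_force: 15.0
```

>>> arm_command(
  plan=[
    [[-1,0,0,0,0,0,1],[-2,0,0,0,0,0,1],[-2,0,0,0,0,0,1]],
  ],
)

```text
time_s: 4.45
ee_pos: [0.4828, -0.1713, 0.0271]
eef_rot: [3.141, -0.003, 3.021]
force: [-9.4, 0.3, 6.7]
grip_width: 0.0551
grip_force: 15.0
```

>>> arm_command(
  plan=[
    [[-1,0,0,0,0,0,1],[-2,0,0,0,0,0,1],[-2,0,0,0,0,0,1]],
  ],
)

```text
time_s: 4.75
ee_pos: [0.4837, -0.1714, 0.0269]
eef_rot: [3.141, -0.005, 3.021]
force: [-15.9, -0.6, 9.6]
grip_width: 0.0547
grip_force: 15.0
```

```bash
python3 - <<'E'
from h import *
p,d=grab('top');t=cv2.resize(p[195:335,330:450],None,fx=4,fy=4,interpolation=cv2.INTER_CUBIC)
p,d=grab('scene');s=cv2.resize(p[195:275,225:345],None,fx=2.66,fy=2.66,interpolation=cv2.INTER_CUBIC)
c=np.zeros((560,800,3),np.uint8);c[:,:480]=t;c[:s.shape[0],481:481+s.shape[1]]=s[:,:319];cv2.imwrite('pics/c3.png',c)
E
```

```text
(no output)
```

View pics/c3.png

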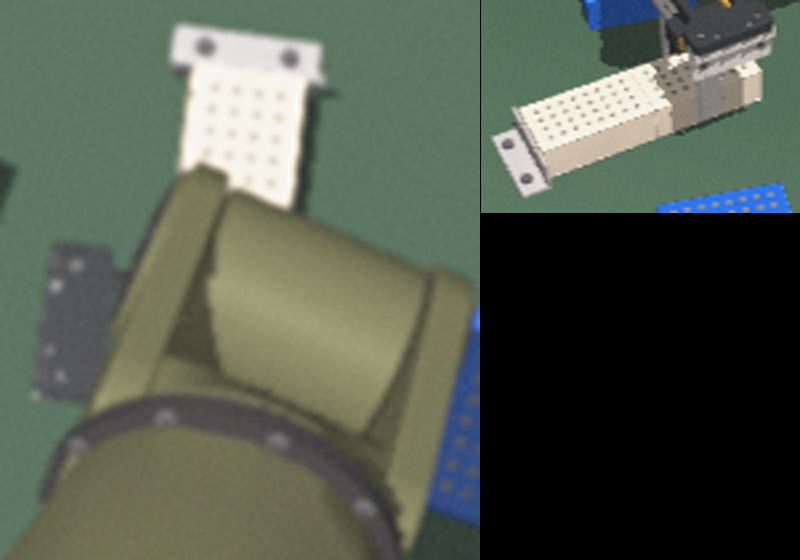

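The scene inset shows no gap left at (665,115), and the contact force is 16 N. I'll release, rise, and check.

>>> arm_command(
  plan=[
    [[1,0,0,0,0,0,1],[1,0,0,0,0,0,0.2],[1,0,0,0,0,0,-0.6],[1,0,0,0,0,0,-1],[1,0,0,0,0,0,-1],[1,0,-20,0,0,0,-1],[1,0,-55,0,0,0,-1],[1,0,-100,0,0,0,-1],[1,0,-145,0,0,0,-1],[1,0,-175,0,0,0,-1],[1,0,-175,0,0,0,-1]],
  ],
)

```text
time_s: 5.95
ee_pos: [0.4861, -0.172, 0.2067]
eef_rot: [-3.14, 0.007, 3.021]
force: [0.1, 0.5, 0.3]
grip_width: 0.0943
grip_force: 0.0
```

```bash
python3 - <<'E'
from h import *
p,d=grab('scene')
s=cv2.resize(p[195:275,225:345],None,fx=6,fy=6,interpolation=cv2.INTER_CUBIC);cv2.imwrite('pics/c4.png',s)
to(.536,.2013,.2,1.463)
E
```

```text
shift [ -5.4 376.4   3.6] turn [0.002 0.004 1.558]
```

View pics/c4.png

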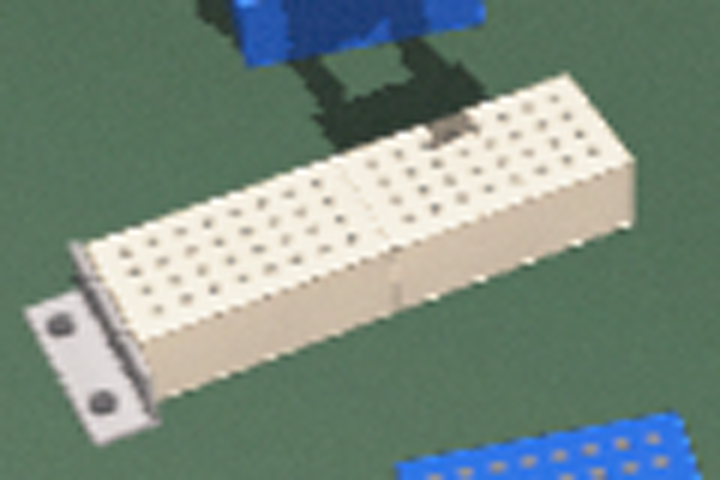

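The bricks are flush and in line: the shared long edge runs straight through (332,158) to (568,72), and only a hairline seam shows at x≈390. Next is the box handle.

>>> arm_command(
  plan=[
    [[0,25,0,0,0,0.12,-1],[-1,60,1,0,0,0.25,-1],[-2,95,1,0,0,0.38,-1],[-2,130,1,0,0,0.51,-1],[-3,165,2,0,0,0.64,-1],[-3,200,2,0,0,0.77,-1],[-4,235,2,0,0,0.9,-1],[-4,270,3,0,0,1.03,-1],[-5,305,3,0,0,1.16,-1],[-5,340,3,0,0,1.29,-1],[-5,365,4,0,0,1.42,-1],[-5,376,4,0,0,1.55,-1]],
  ],
)

```text
time_s: 7.2
ee_pos: [0.5343, 0.2031, 0.1962]
eef_rot: [-3.139, 0.001, 1.467]
force: [0.5, -1.1, 0.3]
grip_width: 0.0941
grip_force: 0.0
```

```bash
python3 - <<'E'
from h import *
to(.536,.2013,.2,1.463)
p,d=grab('wrist');cv2.imwrite('pics/wrist2.png',p)
E
```

```text
shift [-1.6  1.8 -3.8] turn [-0.002  0.001  0.004]
```

View pics/wrist2.png

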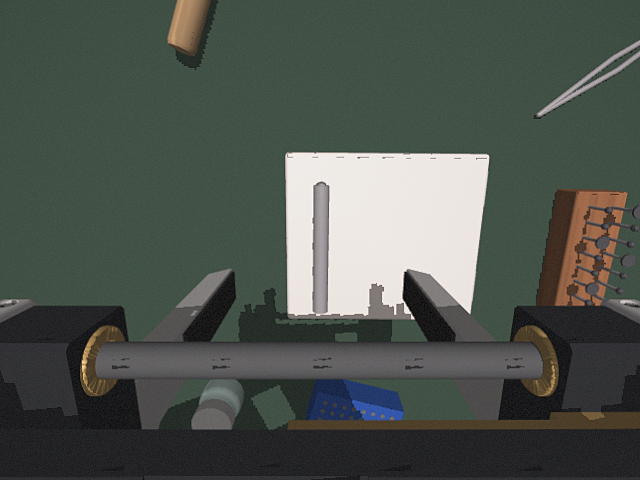

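The wrist view shows the bar handle from (321,183) to (320,312), midway between the fingers. I'll measure its position.

```bash
python3 - <<'E'
from h import *
P=bydepth('wrist',[(321,y) for y in range(190,310,8)]);print('top z',np.median(P[:,2]))
a=atz('wrist',[(321,184),(320.5,312)],.109)*1000;print(a.round(1),a.mean(0),ctrl.get_obs()['ee_pos'])
m=a.mean(0)/1000; to((m[0]+.536)/2,(m[1]+.2013)/2,.106,1.463)
E
```

```text
top z 0.11072671987309718
[[542.1 253.4 109. ]
 [531.6 154.  109. ]] [536.84177115 203.69412608 109.        ] [0.53439552 0.20359678 0.19629424]
shift [-0.8  2.3 90.3] turn [-0.002  0.001 -0.004]
```

>>> arm_command(
  plan=[
    [[-1,2,30,0,0,0,-1],[-1,2,60,0,0,0,-1],[-1,2,82,0,0,0,-1],[-1,2,90,0,0,0,-1],[-1,2,90,0,0,0,0.3],[-1,2,90,0,0,0,0.6],[-1,2,90,0,0,0,1],[-1,2,90,0,0,0,1],[-1,2,90,0,0,0,1],[-1,2,90,0,0,0,1],[-1,2,90,0,0,0,1],[-1,2,90,0,0,0,1]],
  ],
  squeeze=45,
)

```text
time_s: 8.45
ee_pos: [0.5368, 0.1999, 0.1083]
eef_rot: [3.142, -0.0, 1.471]
force: [-0.4, 0.8, 0.4]
grip_width: 0.0337
grip_force: 0.0
```

>>> arm_command(
  plan=[
    [[0,0,2,0,0,0,1],[0,0,2,0,0,0,1],[0,0,2,0,0,0,1],[0,0,2,0,0,0,1],[0,0,2,0,0,0,1]],
  ],
)

```text
time_s: 8.95
ee_pos: [0.5352, 0.2001, 0.1059]
eef_rot: [-3.137, 0.001, 1.471]
force: [-11.5, 0.0, 5.1]
grip_width: 0.0106
grip_force: 45.0
```

>>> arm_command(
  plan=[
    [[0,0,-1,0,0,0,1],[0,0,-2,0.01,0,0,1],[0,1,-3,0.02,0,0,1],[0,1,-4,0.03,0,0,1],[0,2,-5.5,0.04,0,0,1],[0,2,-7,0.05,0,0,1],[0,3,-8.5,0.06,0,0,1],[0,3.5,-10,0.07,0,0,1],[0,4,-11.5,0.09,0,0,1],[0,4.7,-13.3,0.1,0,0,1],[0,4.7,-13.3,0.1,0,0,1]],
  ],
)

```text
time_s: 10.05
ee_pos: [0.5402, 0.1995, 0.1193]
eef_rot: [-3.037, 0.001, 1.471]
force: [-12.7, -0.7, 2.8]
grip_width: 0.0109
grip_force: 45.0
```

>>> arm_command(
  plan=[
    [[0,0.5,-2,0.015,0,0,1],[0,1,-4,0.03,0,0,1],[0,1.5,-6,0.045,0,0,1],[0,2.2,-8,0.06,0,0,1],[0,2.8,-10,0.075,0,0,1],[0,3.3,-12,0.09,0,0,1],[0,3.7,-13,0.1,0,0,1],[0,3.7,-13,0.1,0,0,1],[0,3.7,-13,0.1,0,0,1],[0,3.7,-13,0.1,0,0,1]],
  ],
)

```text
time_s: 11.05
ee_pos: [0.5463, 0.1989, 0.132]
eef_rot: [-2.941, 0.0, 1.471]
force: [-4.3, -1.3, -0.7]
grip_width: 0.0111
grip_force: 45.0
```

```bash
python3 - <<'E'
from h import *
p,d=grab('scene');cv2.imwrite('pics/s5.png',p)
o=ctrl.get_obs();print(o['time_s'],o['ee_pos'],o['eef_rot'],o['force'],o['joint_vel'].round(4),o['grip_force'])
E
```

```text
11.1 [0.54628512 0.19887272 0.13204428] [-2.94120883e+00  3.01003713e-04  1.47074213e+00] [-4.06225932 -1.84159507 -1.01906001] [ 0.0004 -0.0024 -0.0009 -0.0012  0.0008 -0.0005] 44.99567091464996
```

View pics/s5.png

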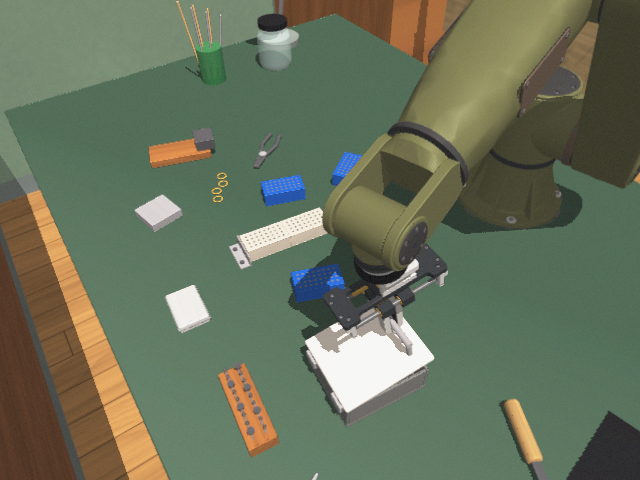

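The lid is held open at about 0.2 rad by its handle near (400,335). The bricks are still butted at (285,235), and the tin and bur block haven't moved. The arm is at rest, so I'll hand in.

```bash
python3 -c "
from station import ctrl
print(ctrl.hand_in())"
```

```text
the job is handed in; nothing more can be done
None
```

I handed the job in at 11.1 s with the loose brick flush and in line against the fixed one and the lid held by its handle at an estimated 0.2 rad (about 3 cm at the front edge); hand-in gave no verdict, the tin and bur block hadn't moved, and the jar was hidden behind the arm in the last picture.

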